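# Cam-lock a brass buckle in its marking fixture

### The job

Two identical marking fixtures stand open on the bench; one has a brass buckle lying between its jaws, the other is empty. On the fixture with the buckle, swing the cam disc's crank half a turn, all the way to its stop, so that the hook draws the bolt in and the jaw holds the buckle tight against the fence. Leave the empty fixture open.

Things in the scene. Friction and masses are not known exactly. Their poses are not given: they have to be found in the camera images.
- holder: Fixed steel fixture with the buckle in it. Origin at bench level under the cam disc's axis; z up, x from cam disc to jaws. Flat disc 100 mm across, top at z=34 mm; its crank arm (top z=42) ends in a free-spinning upright black knob, 16 mm diameter, z=43 to 101 mm, 62 mm from the axis. Anvil top z=60; fence x=60 to 75, top z=72; far jaw 56 wide, top z=72, its face closing from x=148 to 132 mm.
- cam (a joint): Turn of that fixture's cam disc, rad: 0 open, 3.14 drawn in, at the stop; starts at 0 to 0.35; grows counter-clockwise from above. At q the knob is at x=-62 sin q, y=62 cos q mm in the fixture's frame: from the +y side, round the side away from the jaws, to the -y side. Resists with 2 to 3 N at the knob, a little more as the jaw meets the buckle; stays where left.
- buckle: Rectangular brass buckle frame 58 (x) x 48 (y) x 6 mm with a centre bar, 90 g; origin at the centre of its underside. It lies loose on the anvil, 1 to 9 mm short of the fence; clamped, its centre is near x=104 mm in the fixture's frame. It need not be touched.
- spare_cam (a joint): Turn, in the same sense, of the cam disc of the empty fixture, which has the same build; to be left open (it starts between 0 and 0.35).
Not all that is in view belongs to the job. Leave any black or turquoise look-alike of the buckle alone.

How it is judged:
By the outcome, as a careful person would: the job done as asked, in the order asked, and still so for the second after the job is handed in, with the robot touching nothing.
It also fails if it takes over 43 s, if anything falls off the work surface, if the arm or the gripper's body presses on something with over 40 N, if the wrist force passes 120 N, or if a joint passes its speed limit or range.

### The arm

A 6-joint arm with a two-finger parallel gripper is mounted at the origin on the work surface. World frame = base frame: x ahead of the robot, y to its left, z up, the work surface at z = 0. Lengths are in m, angles in rad, forces in N, time in s.
With the tool pointing down it reaches from about 0.275 to 0.825 m from the base axis. Payload 4.9 kg.
Tool frame: the origin (TCP) lies between the finger pads; the fingertips stand 22 mm ahead of it and the grasp point (between the pads) lies 3 mm ahead of it (r.tcp_to_tips is the distance from the TCP to the fingertips, in m); z points along the fingers, y is the line along which they close (so a half turn about z gives the same grasp; the last joint's range is limited). The gripper opens to 85 mm and grips with 20 to 120 N. Pads are 22 mm wide; open, the fingers measure 114 mm over their backs; the gripper's body (76 mm by 85 mm) begins 54 mm behind the grasp point. The pads swing forward as they close: fully open they stand 13 mm farther back than shut.
Start: joints at [-1.446, 0.326, -0.193, 1.052, 0, 1.437], TCP at [0.141, -0.532, 0.214] pointing down, gripper open.
Joint ranges: [-2.65, 2.65], [-0.97, 1.79], [-1.3, 1.35], [-1.93, 2.1], [-1.47, 1.37], [-3.14, 3.14]. Speed limits (rad/s): [2.57, 2.57, 3.14, 3.14, 3.14, 3.14].

### API

Orientations are given as a 3x3 rotation matrix whose columns are the frame's x, y, z axes.
In Python, from rig import r, camera gives the robot as it stands.
- The arm moves only by the tool servo_tool, never from a script. Its argument "motion" is text: rows parted by semicolons, each of 7 numbers parted by spaces: the opening, from -1 (shut) to 1 (fully open), so that 0 is half open, then the shift along the tool's x, y, z in m, then the turn, a rotation vector about the tool's x, y, z in rad. In form: gripper dx dy dz rx ry rz; .... A call has 1 to 8 rows; each row shifts and turns the commanded pose from where the row before left it, along the tool's axes as they then stand; what a row does not reach is not made up. A row lasts 1/10 s, in which the tool goes at most 50 mm and 8.59 degrees, less where a joint would pass 70% of its speed; a pose out of reach is approached as far as the arm can. A call is refused whole if a number of a shift passes 0.05 or a number of a turn 0.15, either way. A call with a gripper value outside its range is refused whole. The fingers move at their own pace and stop on an object; the grip force is fixed at half the most. Time passes only in rows, so rows that do not move let the fingers close. It gives the time, the measured TCP pose, the force, the opening and the grip force at its end, in the units of the state.
- r.sense(): the state, without advancing time (a new reading comes with each control period).
- camera(name): name is "scene" or "side" or "wrist"; returns a dict with "color" (480x640x3 uint8, red, green, blue), "depth" (480x640 float32, m along the optical axis (not along the pixel's ray), 0 where there is no reading), "fovy" (degrees; the focal length in pixels is half the picture's height over the tangent of half this angle, whatever the lens; pixels are square), "cx", "cy" (the principal point, pixels), "R" (3x3) and "t" (3): a world point X has camera coordinates R X + t; the wrist camera has in their place "tool_from_camera" (4x4, takes a point from camera to tool coordinates, whose origin is the TCP and whose axes are the flange's). Camera axes: x right, y down, z forward; pixel columns grow to the right and rows downward; lengths in m; the calibration is good to about 2 mm. The wrist camera is an equidistant fisheye: a pixel r from the principal point sees the ray r / f radians off the axis. A picture is of the moment at which its call begins: read the wrist's pose just before it.
- r.close_job(): hands the job in; it is judged then, once.
The state is a dict: "t": time; "joint_positions": joint angles; "qd": joint speeds; "joint_efforts": joint torques, N m; "position": TCP position; "tcp_rot": TCP orientation; "wrist_force": force on the tool from outside, world axes, zero at the start; "torque": the same for the moment, N m; "opening": finger opening in m; "finger_force": force on a finger pad.
Only numpy, scipy, OpenCV 4.12 (cv2) and the standard library are available. Lean on these libraries where they do the work, as an engineer would, in place of code of your own. Each camera call takes 0.05 s, during which the arm holds its last target. There are 200 camera calls.

## Working session

There is one attempt and no reset: what is moved stays moved. The work goes in short steps, Python scripts to look and compute and a tool call to move; the robot and the scene stay as the last step left them, time stands still between calls to the robot, and variables do not carry over. Pictures are saved under pics/ and viewed, at most 10 in all, crops included, and the job is handed in when it is done.

Besides the shell and the picture viewer there is one more tool, called in YAML: its name, and indented under it one key for each argument. servo_tool: Moves the arm, as the interface text tells. Its arguments: {"type":"object","properties":{"motion":{"type":"string"}},"required":["motion"]}

```bash
mkdir -p pics; cat > h.py <<'E'
import numpy as np, cv2
from rig import r, camera
def save(n,im): cv2.imwrite(f'pics/{n}.png',im[...,::-1])
E
python3 - <<'E'
from h import *
a=camera("scene");b=camera("side")
np.savez('v0.npz',**{k+'_'+q:np.array(c[q]) for k,c in(('s',a),('d',b)) for q in c})
save('scene0',a['color']);save('side0',b['color'])
for c in(a,b): print(c['fovy'],c['cx'],c['cy'],-c['R'].T@c['t'])
print(r.sense())
E
```

```text
51.36924138382266 320.7453017617348 233.41858669676884 [ 1.00701406 -0.52958531  0.82915698]
57.41358056629108 318.3219949235606 242.2357367707732 [ 0.44081532 -0.67881425  0.42673748]
{'t': 0.1, 'joint_positions': array([-1.44622556e+00,  3.26862312e-01, -1.93462687e-01,  1.05195920e+00,
       -1.97967277e-05,  1.43661782e+00]), 'qd': array([ 0.00060457, -0.00070229, -0.00076162,  0.00111106,  0.00014064,
        0.000637  ]), 'joint_efforts': array([-2.07803816e-03, -4.44241011e+01,  2.63036549e+01,  7.99414935e-03,
       -4.45523283e-04,  5.66496780e-06]), 'position': array([ 0.14068087, -0.53116869,  0.21369223]), 'tcp_rot': array([[ 9.66710774e-01,  2.55871524e-01, -2.04510263e-04],
       [ 2.55871543e-01, -9.66709667e-01,  1.47388743e-03],
       [ 1.79423774e-04, -1.47715121e-03, -9.99998893e-01]]), 'wrist_force': array([-0.17495526,  0.93709487, -0.04649177]), 'torque': array([-0.00447884,  0.01277506, -0.01107552]), 'finger_force': 0.0, 'opening': 0.08529892218551291}
```

View pics/scene0.png

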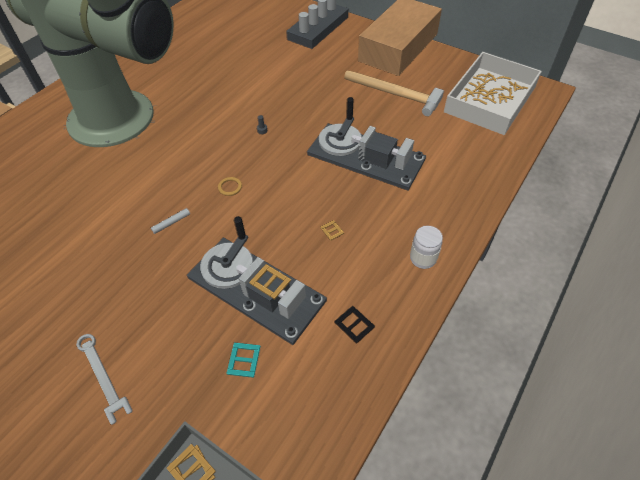

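View pics/side0.png

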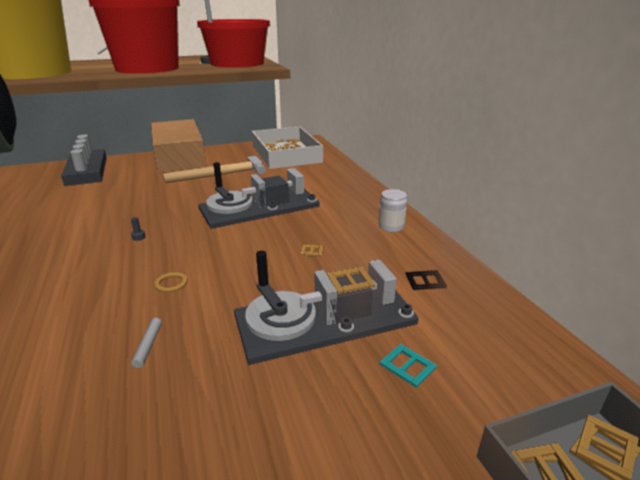

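Scene view: the fixture in front (disc at (226,265), knob at (240,228), brass frame at (270,281)) holds the brass buckle. The far one (disc (340,138), knob (350,108)) has a bare anvil. The other look-alikes are black (355,324), turquoise (244,360), a small brass one (332,230) and those in the tray (190,465), and none of them sits in a fixture. The near fixture is the one meant. I'll confirm it in a crop and measure it.

```bash
cat >> h.py <<'E'
def ray(c,uv):
    f=240/np.tan(np.radians(c['fovy'])/2)
    d=np.array([(uv[0]-c['cx'])/f,(uv[1]-c['cy'])/f,1.])
    return -c['R'].T@c['t'], c['R'].T@d
def onz(c,uv,z):
    o,d=ray(c,uv); return o+d*(z-o[2])/d[2]
def tri(c1,p1,c2,p2):
    o1,d1=ray(c1,p1);o2,d2=ray(c2,p2)
    s=np.linalg.lstsq(np.c_[d1,-d2],o2-o1,rcond=None)[0]
    a,b=o1+s[0]*d1,o2+s[1]*d2
    return (a+b)/2,np.linalg.norm(a-b)
def load(f='v0.npz'):
    z=np.load(f); return [{k[2:]:z[k] for k in z if k[0]==p} for p in 'sd']
E
python3 - <<'E'
from h import *
S,D=load()
# brass buckle mask, knob mask, disc mask
out={}
for n,c,kb,bb,db in(('s',S,(228,210,250,250),(245,262,292,300),(196,240,256,292)),('d',D,(250,245,275,292),(325,262,375,295),(240,288,322,342))):
    im=c['color']; hsv=cv2.cvtColor(im,cv2.COLOR_RGB2HSV).astype(int)
    def sub(m,b):
        k=np.zeros_like(m);k[b[1]:b[3],b[0]:b[2]]=m[b[1]:b[3],b[0]:b[2]];
        n_,l,st,_=cv2.connectedComponentsWithStats(k.astype(np.uint8)); i=1+st[1:,4].argmax(); return l==i
    K=sub(hsv[...,2]<45,kb); B=sub((hsv[...,1]>110)&(hsv[...,2]>120),bb); G=sub((hsv[...,1]<30)&(hsv[...,2]>130),db)
    for q,m in(('K',K),('B',B),('G',G)):
        ys,xs=np.nonzero(m); hull=cv2.convexHull(np.c_[xs,ys].astype(np.int32))
        out[n+q]=(xs,ys,hull)
        print(n,q,len(xs),xs.min(),xs.max(),ys.min(),ys.max(), cv2.fitEllipse(hull) if q=='G' else '', cv2.minAreaRect(hull) if q!='G' else '')
    v=im.copy(); v[K]=(255,0,0);v[B]=(0,255,0);v[G]=(0,0,255)
    b=(180,200,340,350) if n=='s' else (225,235,425,375)
    p=np.vstack([cv2.resize(x[b[1]:b[3],b[0]:b[2]],(400,300),interpolation=cv2.INTER_CUBIC) for x in(im,v)])
    out['p'+n]=p
save('crop1',np.hstack([out['ps'],out['pd']]))
def ends(k):
    xs,ys,_=out[k];P=np.c_[xs,ys].astype(float);m=P.mean(0)
    u=np.linalg.svd(P-m,full_matrices=False)[2][0];u*=np.sign(u[1]);t=(P-m)@u
    return m,m+u*t.min(),m+u*t.max()
for a,b in zip(ends('sK'),ends('dK')): print('knob',a,b,tri(S,a,D,b))
E
```

```text
s K 141 235 244 217 238  ((239.7353057861328, 227.44122314453125), (22.070741653442383, 6.5484619140625), 75.96376037597656)
s B 484 250 289 264 297  ((269.471923828125, 280.5449523925781), (32.541934967041016, 25.22795295715332), 32.00538635253906)
s G 1335 200 255 243 285 ((227.2552947998047, 264.7310791015625), (43.056392669677734, 55.60097885131836), 81.86154174804688) 
d K 293 257 267 251 285  ((261.9241638183594, 268.0896911621094), (34.21474075317383, 8.636731147766113), 85.2363510131836)
d B 934 325 374 262 293  ((348.7850646972656, 274.04449462890625), (33.227317810058594, 45.34988021850586), 78.31063079833984)
d G 925 246 314 296 335 ((280.0608825683594, 313.3598937988281), (43.603797912597656, 69.32488250732422), 85.74898529052734) 
knob [239.64539007 227.53191489] [261.90784983 268.36518771] (array([ 0.54372964, -0.13526365,  0.0708852 ]), np.float64(0.001706741347475301))
knob [237.15646514 216.73344782] [260.52315031 251.03810761] (array([ 0.54315722, -0.13448235,  0.1013194 ]), np.float64(0.003612216280486266))
knob [242.10567666 238.20613145] [263.24841297 285.13997867] (array([ 0.54448307, -0.13614538,  0.03986138]), np.float64(0.0007715263215717733))
```

View pics/crop1.png

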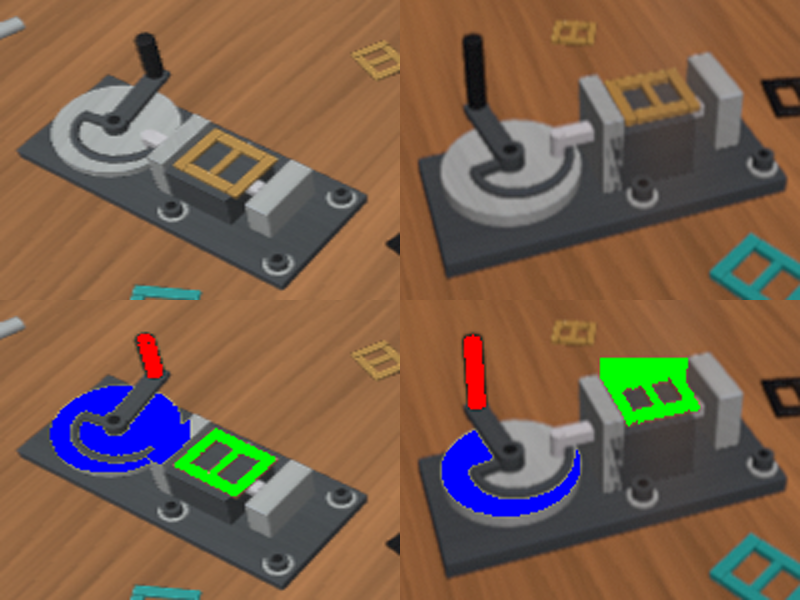

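Confirmed: the near fixture has the brass buckle between its jaws, with the crank toward its +y side. In the crop, the hub is at about scene (226,260) and side (280,306). Next is the fixture frame.

```bash
python3 - <<'E'
from h import *
S,D=load()
A,e=tri(S,(226,259.5),D,(280,305.5)); print('hub',A,e)
# disc top outline from scene: left/upper outline points of light mask cast on z=.034, circle fit
im=S['color'];hsv=cv2.cvtColor(im,cv2.COLOR_RGB2HSV).astype(int)
m=((hsv[...,1]<30)&(hsv[...,2]>130)).astype(np.uint8);k=np.zeros_like(m);k[240:292,196:250]=m[240:292,196:250]
c=max(cv2.findContours(k,0,cv2.CHAIN_APPROX_NONE)[0],key=len)[:,0]
h=cv2.convexHull(c)[:,0]; h=h[(h[:,0]<232)&(h[:,1]<272)]
W=np.array([onz(S,p,.034)[:2] for p in h]);
s=np.linalg.lstsq(np.c_[2*W,np.ones(len(W))],(W**2).sum(1),rcond=None)[0];print('circ',s[:2],np.sqrt(s[2]+s[:2]@s[:2]),len(W))
# buckle in scene: 4 corners
b=((hsv[...,1]>110)&(hsv[...,2]>120)).astype(np.uint8);k=np.zeros_like(b);k[262:300,245:292]=b[262:300,245:292]
c=max(cv2.findContours(k,0,cv2.CHAIN_APPROX_NONE)[0],key=len)[:,0]
W=np.array([onz(S,p,.066)[:2] for p in c],np.float32)
print('buckle',cv2.minAreaRect(W*1000))
B=np.array(cv2.minAreaRect(W)[0])
# base plate: dark mask hull both views
for c,bx,z in((S,(184,238,330,345),.012),(D,(230,285,420,360),.012)):
    im=c['color'];hsv=cv2.cvtColor(im,cv2.COLOR_RGB2HSV).astype(int)
    m=((hsv[...,1]<70)&(hsv[...,2]<95)).astype(np.uint8);k=np.zeros_like(m);k[bx[1]:bx[3],bx[0]:bx[2]]=m[bx[1]:bx[3],bx[0]:bx[2]]
    q=max(cv2.findContours(k,0,cv2.CHAIN_APPROX_NONE)[0],key=cv2.contourArea)[:,0]
    print('base',cv2.minAreaRect(np.array([onz(c,p,z)[:2] for p in q],np.float32)*1000))
K=np.array([.5437,-.1353])
for nm,C in(('hub',A[:2]),('circ',s[:2])):
    print(nm,'r knob',np.linalg.norm(K-C),'ang',np.degrees(np.arctan2(*(K-C)[::-1])),'to buckle',np.linalg.norm(B-C),np.degrees(np.arctan2(*(B-C)[::-1])))
E
```

```text
hub [ 0.55377536 -0.19513888  0.0432449 ] 0.002314854680057572
circ [ 0.55445403 -0.19752479] 0.050531202972898835 8
buckle ((660.995361328125, -196.32608032226562), (48.5889892578125, 57.887062072753906), 88.05599975585938)
base ((621.7599487304688, -198.74400329589844), (112.66549682617188, 257.0314025878906), 89.44530487060547)
base ((622.3933715820312, -193.25787353515625), (137.8766632080078, 257.1859436035156), 89.52997589111328)
hub r knob 0.06068117217709783 ang 99.55752354211312 to buckle 0.10722645340241978 -0.6343835744805789
circ r knob 0.06314724222821837 ang 99.80531451621934 to buckle 0.10654795604158561 0.6446193707701774
```

Fixture x lies along world x to within about 0.5°. The axis is at (0.554,-0.1965) and the knob at (0.544,-0.135), so q≈0.17. The triangulated knob spans z≈0.04–0.101, which matches the text. I'll cage the knob with the pads tangential and turn the tool along with the crank.

servo_tool:
  motion: "0 0.041 -0.0233 0 0 0 0;0 0.041 -0.0233 0 0 0 0;0 0.041 -0.0233 0 0 0 0;0 0.041 -0.0233 0 0 0 0;0 0.041 -0.0233 0 0 0 0;0 0.041 -0.0233 0 0 0 0;0 0.041 -0.0233 0 0 0 0;0 0.041 -0.0233 0 0 0 0"

```text
t: 0.9
position: [0.4111, -0.2659, 0.2142]
tcp_rot: [[0.967, 0.256, -0.0], [0.256, -0.967, 0.0], [-0.0, -0.0, -1.0]]
wrist_force: [-0.3, -0.6, -0.4]
opening: 0.0428
finger_force: 0.0
```

servo_tool:
  motion: "0 0.041 -0.0233 0 0 0 0;0 0.041 -0.0233 0 0 0 0;0 0.041 -0.0233 0 0 0 0;0 0.041 -0.0233 0 0 0 0;0 0 0 0 0 0 -0.148;0 0 0 0 0 0 -0.148;0 0 0 0 0 0 -0.148;0 0 0 0 0 0 -0.148"

```text
t: 1.7
position: [0.5446, -0.135, 0.2138]
tcp_rot: [[0.654, 0.756, -0.001], [0.756, -0.654, 0.0], [-0.0, -0.001, -1.0]]
wrist_force: [-0.3, 0.1, -0.9]
opening: 0.043
finger_force: 0.0
```

servo_tool:
  motion: "0 0 0 0 0 0 -0.148;0 0 0 0 0 0 -0.148;0 0 0 0 0 0 -0.148;0 0 0 0 0 0 -0.148;0 0 0 0 0 0 -0.148;0 0 0 0 0 0 -0.148;0 0 0 0 0 0 0;0 0 0 0 0 0 0"

```text
t: 2.5
position: [0.5446, -0.1354, 0.2141]
tcp_rot: [[-0.164, 0.986, -0.001], [0.986, 0.164, 0.0], [0.0, -0.001, -1.0]]
wrist_force: [0.3, -0.6, 0.3]
opening: 0.0425
finger_force: 0.0
```

```bash
python3 - <<'E'
from h import *
s=r.sense();c=camera('wrist');save('w1',c['color']);T=c['tool_from_camera'];print(T.round(3))
f=240/np.tan(np.radians(c['fovy'])/2)
# predicted pixel of the knob's top and base, and axis
for X in([.5437,-.1353,.101],[.5437,-.1353,.043],[.554,-.1965,.044]):
    p=s['tcp_rot'].T@(np.array(X)-s['position']);p=np.linalg.inv(T)@np.r_[p,1]
    a=np.arctan2(np.hypot(*p[:2]),p[2])*f; print((np.array([c['cx'],c['cy']])+a*p[:2]/np.hypot(*p[:2])).round(1))
E
```

```text
[[ 0.    -0.957 -0.289  0.073]
 [ 1.     0.     0.    -0.001]
 [-0.    -0.289  0.957 -0.16 ]
 [ 0.     0.     0.     1.   ]]
[322.4 230.2]
[322.5 213.7]
[322.6 277.4]
```

View pics/w1.png

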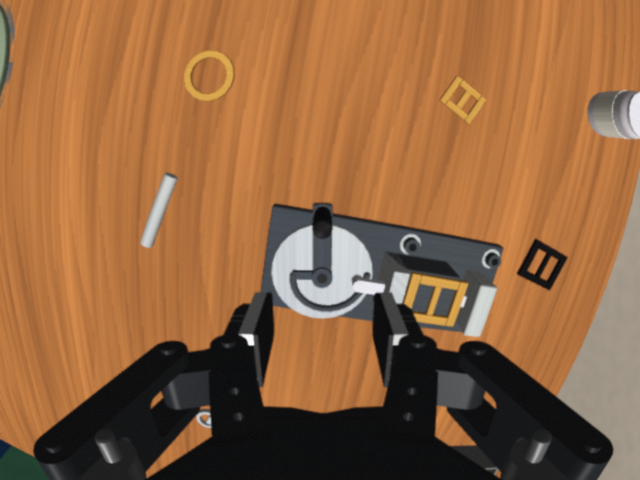

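The wrist view shows the knob at (322,215–237) and the hub at (322,277), as predicted, with the crank lined up with the tool's x. Descending and closing to a loose cage.

servo_tool:
  motion: "0 0 0 0.04 0 0 0;0 0 0 0.04 0 0 0;0 0 0 0.03 0 0 0;0 0 0 0.02 0 0 0;-0.45 0 0 0 0 0 0;-0.45 0 0 0 0 0 0;-0.45 0 0 0 0 0 0;-0.45 0 0 0 0 0 0"

```text
t: 3.35
position: [0.546, -0.136, 0.0859]
tcp_rot: [[-0.167, 0.986, 0.003], [0.986, 0.167, -0.001], [-0.001, 0.002, -1.0]]
wrist_force: [1.0, -0.9, 0.5]
opening: 0.0232
finger_force: 0.0
```

servo_tool:
  motion: "-0.45 -0.0003 -0.0062 0 0 0 -0.1;-0.45 -0.0003 -0.0062 0 0 0 -0.1;-0.45 -0.0003 -0.0062 0 0 0 -0.1;-0.45 -0.0003 -0.0062 0 0 0 -0.1;-0.45 -0.0003 -0.0062 0 0 0 -0.1;-0.45 -0.0003 -0.0062 0 0 0 -0.1;-0.45 -0.0003 -0.0062 0 0 0 -0.1;-0.45 -0.0003 -0.0062 0 0 0 -0.1"

```text
t: 4.15
position: [0.5045, -0.1619, 0.0856]
tcp_rot: [[-0.826, 0.564, 0.002], [0.564, 0.826, -0.001], [-0.002, 0.0, -1.0]]
wrist_force: [-0.2, 0.3, 0.3]
opening: 0.0234
finger_force: 0.0
```

The wrist feels almost nothing. I'll check that the knob is following.

```bash
python3 - <<'E'
from h import *
a=camera('scene')['color'];b=camera('side')['color']
print(r.sense()['wrist_force'])
save('c2',np.hstack([cv2.resize(a[180:340,170:330],(400,400)),cv2.resize(b[200:360,215:375],(400,400))]))
E
```

```text
[ 0.86429741 -0.5306167   0.39511591]
```

View pics/c2.png

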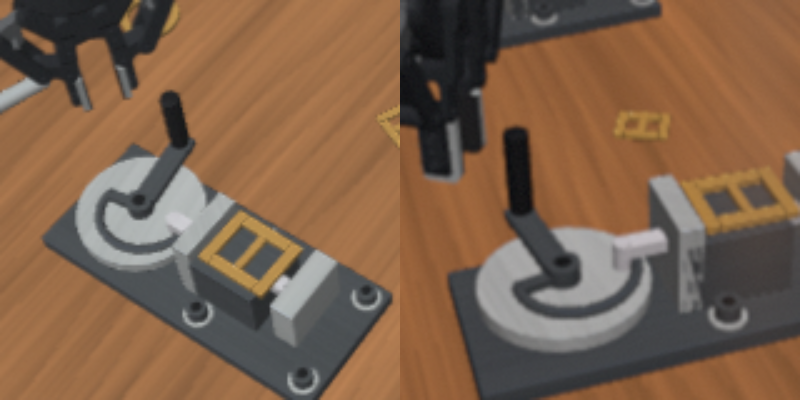

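```bash
python3 - <<'E'
from h import *
s=r.sense();S,D=load();print(s['position'],s['joint_positions'])
def proj(c,X):
    f=240/np.tan(np.radians(c['fovy'])/2);p=c['R']@X+c['t'];return np.array([c['cx'],c['cy']])+f*p[:2]/p[2]
for z in(0,.01,.022):
  for y in(-.0117,.0117):
    X=s['position']+s['tcp_rot']@np.array([0,y,z]);a,b=proj(S,X),proj(D,X)
    print(z,y,((a-[170,180])*2.5).round(),((b-[215,200])*2.5+[400,0]).round())
c=camera('wrist');save('w2',c['color'])
E
```

```text
[ 0.50434034 -0.16217833  0.08542308] [-4.50388518e-01  4.12562192e-01 -4.26986008e-01  7.29528261e-01
 -1.82540350e-04  1.53735603e-01]
0 -0.0117 [ 94. 114.] [447. 197.]
0 0.0117 [124. 105.] [465. 175.]
0.01 -0.0117 [ 96. 122.] [449. 212.]
0.01 0.0117 [126. 113.] [466. 189.]
0.022 -0.0117 [ 99. 132.] [451. 230.]
0.022 0.0117 [129. 123.] [468. 207.]
```

View pics/w2.png

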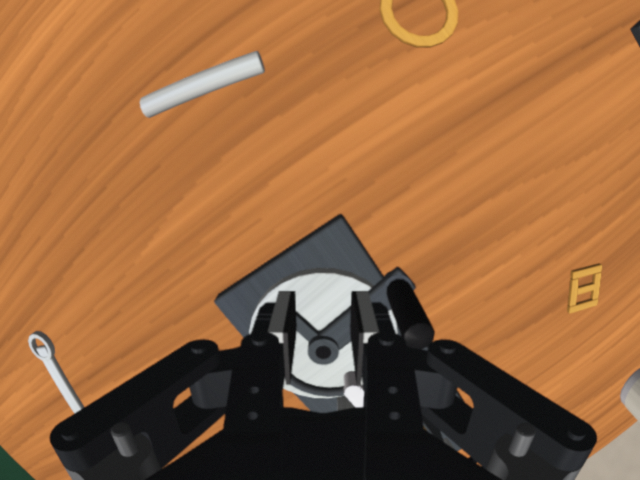

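The knob stayed behind and the fingers seem to ride higher than reported. I'll triangulate the fingertips.

```bash
python3 - <<'E'
from h import *
s=r.sense();S,D=load();print(r.tcp_to_tips,s['opening'])
for a,b in(((83,108),(443,178)),((125,97),(473,150))):
    X,e=tri(S,np.array(a)/2.5+[170,180],D,(np.array(b)-[400,0])/2.5+[215,200]);print(X,e,s['tcp_rot'].T@(X-s['position']))
E
```

```text
0.022 0.02371648152102566
[ 0.49660785 -0.17838532  0.10146907] 0.0024485083823093477 [-0.00285933 -0.01808267 -0.01614011]
[ 0.51695526 -0.15392396  0.10119225] 0.0006470745695169877 [-0.0056649   0.01361108 -0.0158465 ]
```

```bash
python3 - <<'E'
from h import *
s=r.sense();c=camera('wrist');T=c['tool_from_camera'];f=240/np.tan(np.radians(c['fovy'])/2)
def pw(p):
    p=np.linalg.inv(T)@np.r_[p,1];a=np.arctan2(np.hypot(*p[:2]),p[2])*f;return (np.array([c['cx'],c['cy']])+a*p[:2]/np.hypot(*p[:2])).round(1)
for X in([.5437,-.1353,.101],[.5437,-.1353,.043],[.554,-.1965,.044]): print(pw(s['tcp_rot'].T@(np.array(X)-s['position'])))
for z in(-.016,0,.01,.022): print(z,pw([0,-.012,z]),pw([0,.012,z]),pw([.011,.012,z]))
d=c['depth'];print('depth tip',d[296:330:6,352:372:4].round(3), d[350,322])
np.save('wd.npy',d)
E
```

```text
[419.3 339.7]
[397.  289.1]
[323.2 351.3]
-0.016 [296.5 309. ] [351.8 309. ] [352.6 285.9]
0 [298.7 293.6] [349.4 293.6] [350. 272.]
0.01 [299.9 285.2] [348.1 285.2] [348.6 264.5]
0.022 [301.2 276.2] [346.7 276.2] [347.1 256.5]
depth tip [[0.148 0.145 0.146 0.146 0.145]
 [0.149 0.141 0.141 0.142 0.14 ]
 [0.149 0.135 0.136 0.136 0.135]
 [0.148 0.131 0.13  0.131 0.13 ]
 [0.147 0.129 0.127 0.127 0.126]
 [0.147 0.129 0.122 0.122 0.121]] 0.22848417
```

```bash
python3 - <<'E'
from h import *
d=np.load('wd.npy');c=camera('wrist');T=c['tool_from_camera'];f=240/np.tan(np.radians(c['fovy'])/2)
for v in(294,300,320,345,380,400,415,430,450,470):
  for u in(256,282,322,365):
    x,y=u-c['cx'],v-c['cy'];rr=np.hypot(x,y);th=rr/f;z=d[v,u]
    p=T@np.r_[np.array([x/rr*np.tan(th),y/rr*np.tan(th),1])*z,1];print((u,v),p[:3].round(3),end=' ')
  print()
E
```

```text
(256, 294) [-0.033 -0.047  0.071] (282, 294) [ 0.011 -0.017 -0.025] (322, 294) [-0.024 -0.001  0.051] (365, 294) [ 0.012  0.016 -0.026] 
(256, 300) [-0.038 -0.047  0.071] (282, 300) [ 0.012 -0.016 -0.032] (322, 300) [-0.028 -0.001  0.051] (365, 300) [ 0.012  0.016 -0.031] 
(256, 320) [ 0.007 -0.025 -0.04 ] (282, 320) [ 0.011 -0.015 -0.046] (322, 320) [-0.042 -0.001  0.051] (365, 320) [ 0.011  0.014 -0.047] 
(256, 345) [ 0.012 -0.021 -0.064] (282, 345) [ 0.007 -0.014 -0.056] (322, 345) [ 0.074 -0.001 -0.16 ] (365, 345) [ 0.007  0.013 -0.057] 
(256, 380) [ 0.017 -0.017 -0.088] (282, 380) [-0.003 -0.014 -0.062] (322, 380) [-0.092 -0.001  0.052] (365, 380) [-0.002  0.013 -0.063] 
(256, 400) [ 0.018 -0.015 -0.096] (282, 400) [-0.007 -0.014 -0.068] (322, 400) [-0.129 -0.001  0.072] (365, 400) [ 0.007  0.011 -0.084] 
(256, 415) [ 0.017 -0.015 -0.1  ] (282, 415) [ 0.01  -0.01  -0.093] (322, 415) [ 0.01  -0.001 -0.093] (365, 415) [ 0.014  0.009 -0.097] 
(256, 430) [ 0.017 -0.014 -0.105] (282, 430) [ 0.011 -0.01  -0.099] (322, 430) [ 0.011 -0.001 -0.099] (365, 430) [ 0.012  0.009 -0.1  ] 
(256, 450) [ 0.02  -0.013 -0.114] (282, 450) [ 0.012 -0.009 -0.106] (322, 450) [ 0.011 -0.001 -0.105] (365, 450) [ 0.016  0.008 -0.11 ] 
(256, 470) [ 0.019 -0.012 -0.118] (282, 470) [ 0.015 -0.008 -0.114] (322, 470) [ 0.011 -0.001 -0.111] (365, 470) [ 0.02   0.007 -0.118]
```

The pose agrees with the scene, since the hub and knob land where predicted. But both the two-view triangulation and the wrist depth put the fingertips about 20 mm behind the TCP, not 22 mm ahead of it. The fingers passed just over the knob and nothing was touched. I'll go by the measured tips: lift, go back, and descend about 45 mm deeper.

servo_tool:
  motion: "0 0 0 -0.04 0 0 0;0 0 0 0 0 0 0.145;0 0 0 0 0 0 0.145;0 0 0 0 0 0 0.145;0 0 0 0 0 0 0.145;0 0 0 0 0 0 0.145;0 0 0 0 0 0 0.075;0 0 0 0 0 0 0"

```text
t: 5.2
position: [0.5043, -0.1612, 0.1246]
tcp_rot: [[-0.167, 0.986, 0.0], [0.986, 0.167, -0.0], [-0.0, 0.0, -1.0]]
wrist_force: [0.4, 0.1, 0.7]
opening: 0.0426
finger_force: 0.0
```

servo_tool:
  motion: "0 0.0095 0.0216 0 0 0 0;0 0.0095 0.0216 0 0 0 0;0 0 0 0 0 0 0;0 0 0 0.02 0 0 0;0 0 0 0.02 0 0 0;0 0 0 0.015 0 0 0;0 0 0 0 0 0 0"

```text
t: 5.9
position: [0.5412, -0.1349, 0.0674]
tcp_rot: [[-0.168, 0.986, -0.004], [0.986, 0.168, 0.001], [0.002, -0.004, -1.0]]
wrist_force: [-0.4, 0.5, -1.2]
opening: 0.043
finger_force: 0.0
```

servo_tool:
  motion: "0 0 0.002 0.012 0 0 0;0 0 0 0.012 0 0 0;0 0 0 0.007 0 0 0;-0.45 0 0 0 0 0 0;-0.45 0 0 0 0 0 0;-0.45 0 0 0 0 0 0"

```text
t: 6.5
position: [0.5458, -0.1353, 0.0388]
tcp_rot: [[-0.167, 0.986, 0.001], [0.986, 0.167, -0.0], [-0.0, 0.001, -1.0]]
wrist_force: [1.4, -0.2, -0.4]
opening: 0.0237
finger_force: 0.0
```

```bash
python3 - <<'E'
from h import *
b=camera('side')['color'];a=camera('scene')['color']
print(r.sense()['wrist_force'],r.sense()['position'])
save('c3',np.hstack([cv2.resize(a[180:340,170:330],(400,400)),cv2.resize(b[200:360,215:375],(400,400))]))
E
```

```text
[ 0.24331177 -0.50523696  0.47935711] [ 0.54580278 -0.13531503  0.03886162]
```

View pics/c3.png

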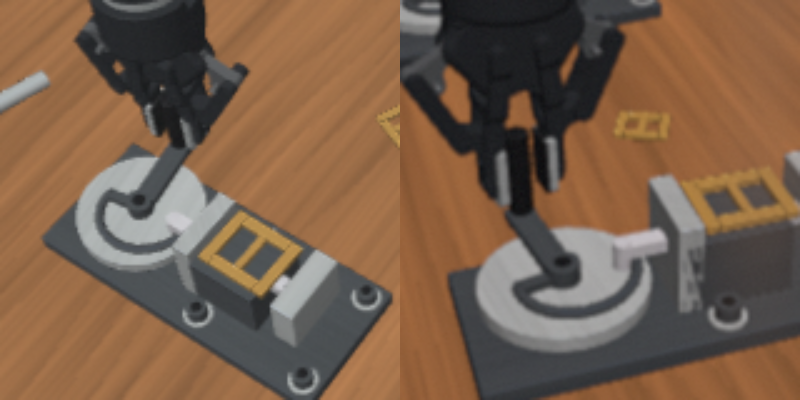

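The knob at crop (180,130) left and (518,170) right now stands between the fingers, with the tips below its middle. Turning it.

servo_tool:
  motion: "-0.45 -0.0003 -0.0062 0 0 0 -0.1;-0.45 -0.0003 -0.0062 0 0 0 -0.1;-0.45 -0.0003 -0.0062 0 0 0 -0.1;-0.45 -0.0003 -0.0062 0 0 0 -0.1;-0.45 -0.0003 -0.0062 0 0 0 -0.1;-0.45 -0.0003 -0.0062 0 0 0 -0.1;-0.45 -0.0003 -0.0062 0 0 0 -0.1;-0.45 -0.0003 -0.0062 0 0 0 -0.1"

```text
t: 7.4
position: [0.5052, -0.1605, 0.0389]
tcp_rot: [[-0.826, 0.563, 0.002], [0.563, 0.826, 0.001], [-0.001, 0.002, -1.0]]
wrist_force: [1.4, 3.2, 0.9]
opening: 0.0234
finger_force: 1.4
```

The reaction is about 3.5 N against the tangent, so the crank is moving.

servo_tool:
  motion: "-0.45 -0.0002 -0.0062 0 0 0 -0.1;-0.45 -0.0002 -0.0062 0 0 0 -0.1;-0.45 -0.0002 -0.0062 0 0 0 -0.1;-0.45 -0.0002 -0.0062 0 0 0 -0.1;-0.45 -0.0003 -0.0062 0 0 0 -0.1;-0.45 -0.0003 -0.0062 0 0 0 -0.1;-0.45 -0.0003 -0.0062 0 0 0 -0.1;-0.45 -0.0003 -0.0062 0 0 0 -0.1"

```text
t: 8.2
position: [0.4943, -0.2076, 0.0388]
tcp_rot: [[-0.98, -0.2, 0.0], [-0.2, 0.98, 0.002], [-0.001, 0.002, -1.0]]
wrist_force: [-1.2, 2.8, 2.1]
opening: 0.0233
finger_force: 1.4
```

servo_tool:
  motion: "-0.45 -0.0002 -0.0062 0 0 0 -0.1;-0.45 -0.0002 -0.0062 0 0 0 -0.1;-0.45 -0.0002 -0.0062 0 0 0 -0.1;-0.45 -0.0002 -0.0062 0 0 0 -0.1;-0.45 -0.0003 -0.0062 0 0 0 -0.1;-0.45 -0.0003 -0.0062 0 0 0 -0.1;-0.45 -0.0003 -0.0062 0 0 0 -0.1;-0.45 -0.0003 -0.0062 0 0 0 -0.1"

```text
t: 9.0
position: [0.5206, -0.248, 0.0386]
tcp_rot: [[-0.539, -0.842, -0.001], [-0.842, 0.539, 0.001], [-0.0, 0.002, -1.0]]
wrist_force: [-2.1, 1.3, 2.7]
opening: 0.0237
finger_force: 1.4
```

servo_tool:
  motion: "-0.45 -0.0003 -0.0062 0 0 0 -0.1;-0.45 -0.0003 -0.0062 0 0 0 -0.1;-0.45 -0.0003 -0.0062 0 0 0 -0.1;-0.45 -0.0003 -0.0062 0 0 0 -0.1;-0.45 -0.0003 -0.0062 0 0 0 -0.1"

```text
t: 9.5
position: [0.5489, -0.2583, 0.0386]
tcp_rot: [[-0.07, -0.998, -0.003], [-0.998, 0.07, -0.0], [0.0, 0.003, -1.0]]
wrist_force: [-7.8, 0.7, 5.8]
opening: 0.0235
finger_force: 3.6
```

servo_tool:
  motion: "-0.45 0 -0.003 0 0 0 -0.05;-0.45 0 -0.003 0 0 0 -0.05;-0.45 0 0 0 0 0 0"

```text
t: 9.8
position: [0.5531, -0.2589, 0.0386]
tcp_rot: [[0.026, -1.0, -0.006], [-1.0, -0.026, -0.001], [0.001, 0.006, -1.0]]
wrist_force: [-8.7, -0.1, 7.5]
opening: 0.0236
finger_force: 4.4
```

servo_tool:
  motion: "-0.45 0 -0.002 0 0 0 0;-0.45 0 -0.002 0 0 0 0;-0.45 0 0 0 0 0 0"

```text
t: 10.1
position: [0.5557, -0.2588, 0.0385]
tcp_rot: [[0.025, -1.0, -0.009], [-1.0, -0.025, -0.001], [0.001, 0.009, -1.0]]
wrist_force: [-12.5, -1.8, 8.8]
opening: 0.0236
finger_force: 6.2
```

servo_tool:
  motion: "-0.45 0 -0.002 0 0 0 0;-0.45 0 -0.001 0 0 0 0;-0.45 0 0 0 0 0 0"

```text
t: 10.4
position: [0.5568, -0.2587, 0.0384]
tcp_rot: [[0.025, -1.0, -0.012], [-1.0, -0.025, -0.002], [0.001, 0.012, -1.0]]
wrist_force: [-16.7, -1.3, 12.8]
opening: 0.0232
finger_force: 8.6
```

servo_tool:
  motion: "-0.45 0 -0.002 0 0 0 0;-0.45 0 -0.001 0 0 0 0;-0.45 0 0 0 0 0 0"

```text
t: 10.7
position: [0.5569, -0.2586, 0.0384]
tcp_rot: [[0.024, -1.0, -0.018], [-1.0, -0.024, -0.002], [0.001, 0.018, -1.0]]
wrist_force: [-24.4, -1.3, 17.1]
opening: 0.0238
finger_force: 12.2
```

Motion stopped at x=0.557 while the force rose to 24 N, so that is the stop. Backing off, opening, lifting clear, then looking.

servo_tool:
  motion: "-0.45 0 0.004 0 0 0 0;-0.45 0 0.004 0 0 0 0;-0.45 0 0.002 0 0 0 0;-0.1 0 0 0 0 0 0;-0.1 0 0 0 0 0 0;-0.1 0 0 0 0 0 0"

```text
t: 11.3
position: [0.5554, -0.2585, 0.0383]
tcp_rot: [[0.026, -1.0, -0.002], [-1.0, -0.026, -0.0], [0.0, 0.002, -1.0]]
wrist_force: [-5.0, -0.5, 1.7]
opening: 0.0389
finger_force: 2.5
```

servo_tool:
  motion: "-0.1 0 0 -0.02 0 0 0;-0.1 0 0 -0.03 0 0 0;-0.1 0 0 -0.04 0 0 0;-0.1 0 0 -0.04 0 0 0;-0.1 0 0 -0.04 0 0 0;-0.1 0.04 0 0 0 0 0;-0.1 0.04 0 0 0 0 0;-0.1 0 0 0 0 0 0"

```text
t: 12.1
position: [0.5596, -0.3434, 0.209]
tcp_rot: [[0.022, -1.0, 0.004], [-1.0, -0.022, -0.004], [0.004, -0.003, -1.0]]
wrist_force: [0.2, -0.3, -0.9]
opening: 0.0386
finger_force: 0.0
```

```bash
python3 - <<'E'
from h import *
b=camera('side')['color'];a=camera('scene')['color'];w=camera('wrist')['color']
np.save('w_end.npy',w)
print(r.sense()['wrist_force'],r.sense()['position'])
save('c4',np.hstack([cv2.resize(a[180:340,170:330],(400,400)),cv2.resize(b[200:360,215:425],(400,305)) if 0 else cv2.resize(b[190:380,225:415],(400,400))]))
S=load()[0];d=np.abs(a.astype(int)-S['color']).sum(2)>90
print('change on spare fixture px',d[90:190,305:430].sum())
E
```

```text
[ 0.41876914  0.33061197 -0.22461888] [ 0.55874684 -0.33825107  0.20817852]
change on spare fixture px 0
```

View pics/c4.png

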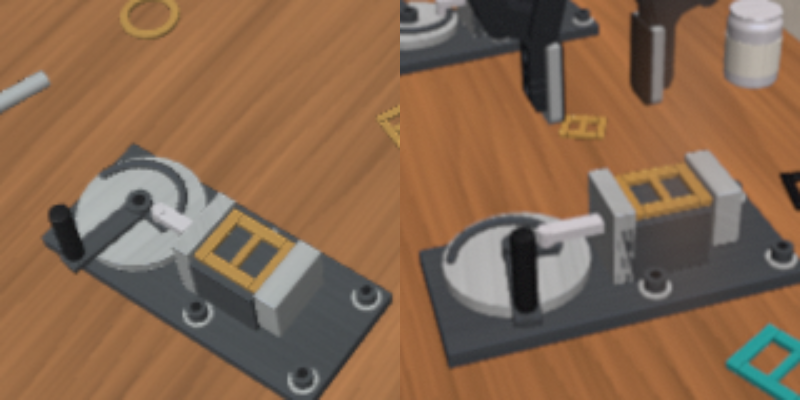

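The jaw now meets the buckle and the buckle sits against the fence, with the knob at crop (66,232) left and (524,270) right. I'll measure the final crank angle from the two views.

```bash
python3 - <<'E'
from h import *
a,b=camera('scene'),camera('side')
P=[]
for c,bx in((a,(186,260,204,282)),(b,(462,0,0,0))):
    if bx[0]==462: bx=(225+int(108/400*190),190+int(225/400*190),225+int(140/400*190),190+int(312/400*190))
    m=c['color'][bx[1]:bx[3],bx[0]:bx[2]].max(2)<45
    n,l,st,ce=cv2.connectedComponentsWithStats(m.astype(np.uint8));i=1+st[1:,4].argmax();P.append(ce[i]+bx[:2]);print(st[i],P[-1])
X,e=tri(a,P[0],b,P[1]);d=X[:2]-[.554,-.1965];print(X,e,np.hypot(*d),np.degrees(np.arctan2(d[1],d[0]))-90+360)
im=a['color'];hsv=cv2.cvtColor(im,cv2.COLOR_RGB2HSV);k=np.zeros(im.shape[:2],np.uint8);s=np.s_[255:300,240:292]
k[s]=((hsv[...,1]>110)&(hsv[...,2]>120))[s]
c=max(cv2.findContours(k,0,cv2.CHAIN_APPROX_NONE)[0],key=len)[:,0]
R=cv2.minAreaRect(np.array([onz(a,p,.066)[:2] for p in c],np.float32)*1000);print(R)
E
```

```text
[  4   2  14  20 157] [196.1910828  272.22292994]
[  1   2  13  40 444] [283.28378378 317.78828829]
[ 0.54272379 -0.25765565  0.07227902] 0.001416347919788933 0.06218654704725353 169.55283289151018
((645.8419799804688, -148.76853942871094), (36.85194396972656, 81.67232513427734), 89.43241119384766)
```

The knob measures about 10° short of the stop. I'll check it in the wrist view against where the crank should point.

```bash
python3 - <<'E'
from h import *
s=r.sense();c=camera('wrist');T=c['tool_from_camera'];f=240/np.tan(np.radians(c['fovy'])/2)
def pw(X):
    p=s['tcp_rot'].T@(np.array(X)-s['position']);p=np.linalg.inv(T)@np.r_[p,1];a=np.arctan2(np.hypot(*p[:2]),p[2])*f;return np.array([c['cx'],c['cy']])+a*p[:2]/np.hypot(*p[:2])
C=np.array([.554,-.1965]);h=pw([*C,.044]);print('hub',h)
x0,y0=int(h[0])-130,max(0,int(h[1])-100);x0=max(0,min(x0,640-200))
im=cv2.resize(c['color'][y0:y0+150,x0:x0+200],(800,600),interpolation=cv2.INTER_CUBIC)
print(x0,y0)
for z in(.043,.101):
  for q,col in((180,(0,255,0)),(170,(255,0,0))):
    a=np.radians(q);p=pw([C[0]-.062*np.sin(a),C[1]+.062*np.cos(a),z]);print(z,q,p)
    cv2.drawMarker(im,tuple(int(v) for v in (p-[x0,y0])*4),col,0,20,1)
cv2.drawMarker(im,tuple(int(v) for v in (h-[x0,y0])*4),(255,255,0),0,20,1)
save('w3',im)
E
```

```text
hub [323.20708672 350.58875188]
193 250
0.043 180 [325.02214287 296.39490031]
0.043 170 [336.14702204 297.53456567]
0.101 180 [325.35521453 326.2665953 ]
0.101 170 [338.39782873 327.51990473]
```

View pics/w3.png

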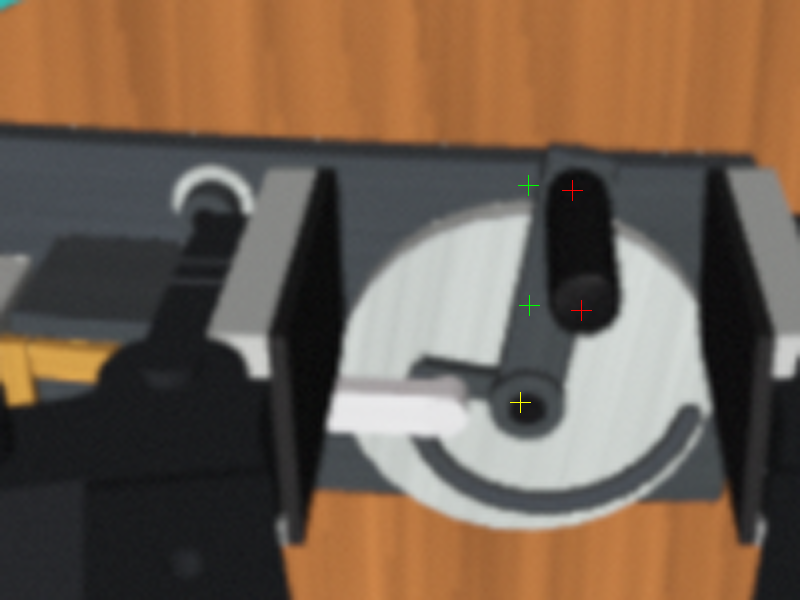

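Against the markers the crank really is at about q=170° (red), not 180°. While I pushed, the pad contact put the knob at x≈0.553, which is the stop. At release the knob was still against the opening finger with 5 N, so it came back as the fingers opened. I'll push again from one side with the fingers shut, then retreat straight.

servo_tool:
  motion: "-1 -0.0405 0.0261 0 0 0 0;-1 -0.0405 0.0261 0 0 0 0;-1 0 0 0 0 0 0;-1 0 0 0.04 0 0 0;-1 0 0 0.04 0 0 0;-1 0 0 0.01 0 0 0;-1 0 0 0 0 0 0"

```text
t: 13.1
position: [0.5032, -0.2578, 0.1173]
tcp_rot: [[0.027, -1.0, -0.003], [-1.0, -0.027, 0.002], [-0.002, 0.003, -1.0]]
wrist_force: [-0.6, -0.0, -0.2]
opening: 0.0003
finger_force: 0.0
```

servo_tool:
  motion: "-1 0 0 0.025 0 0 0;-1 0 0 0.025 0 0 0;-1 0 0 0.022 0 0 0;-1 0 0 0 0 0 0"

```text
t: 13.5
position: [0.5037, -0.2585, 0.0458]
tcp_rot: [[0.027, -1.0, -0.002], [-1.0, -0.027, 0.001], [-0.001, 0.002, -1.0]]
wrist_force: [0.2, -0.4, -1.7]
opening: -0.0
finger_force: 0.0
```

servo_tool:
  motion: "-1 0 -0.006 0 0 0 0;-1 0 -0.006 0 0 0 0;-1 0 -0.004 0 0 0 0;-1 0 -0.003 0 0 0 0;-1 0 0 0 0 0 0"

```text
t: 14.0
position: [0.5229, -0.2587, 0.0472]
tcp_rot: [[0.026, -1.0, -0.001], [-1.0, -0.026, -0.001], [0.001, 0.001, -1.0]]
wrist_force: [-2.6, 1.0, 1.5]
opening: 0.0
finger_force: 1.7
```

servo_tool:
  motion: "-1 0 -0.003 0 0 0 0;-1 0 -0.003 0 0 0 0;-1 0 0 0 0 0 0"

```text
t: 14.3
position: [0.5271, -0.2584, 0.0468]
tcp_rot: [[0.026, -1.0, -0.004], [-1.0, -0.026, -0.001], [0.001, 0.004, -1.0]]
wrist_force: [-8.4, -0.6, 6.7]
opening: -0.0003
finger_force: 4.2
```

servo_tool:
  motion: "-1 0 -0.003 0 0 0 0;-1 0 -0.003 0 0 0 0;-1 0 0 0 0 0 0"

```text
t: 14.6
position: [0.5315, -0.2581, 0.0468]
tcp_rot: [[0.025, -1.0, -0.007], [-1.0, -0.025, -0.001], [0.001, 0.007, -1.0]]
wrist_force: [-13.3, -0.8, 10.2]
opening: -0.0
finger_force: 6.5
```

servo_tool:
  motion: "-1 0 -0.003 0 0 0 0;-1 0 -0.003 0 0 0 0;-1 0 0 0 0 0 0"

```text
t: 14.9
position: [0.5321, -0.258, 0.0468]
tcp_rot: [[0.024, -1.0, -0.017], [-1.0, -0.024, -0.002], [0.001, 0.017, -1.0]]
wrist_force: [-27.7, -0.8, 22.0]
opening: -0.0001
finger_force: 14.3
```

The stop is reached again at the predicted x=0.532. Now a slow retreat, watching whether the knob follows.

servo_tool:
  motion: "-1 0 0 0 0 0 0;-1 0 0.003 0 0 0 0;-1 0 0.003 0 0 0 0;-1 0 0 0 0 0 0;-1 0 0 0 0 0 0"

```text
t: 15.4
position: [0.5312, -0.258, 0.0468]
tcp_rot: [[0.025, -1.0, -0.007], [-1.0, -0.025, -0.0], [0.0, 0.007, -1.0]]
wrist_force: [-12.7, 0.0, 10.4]
opening: -0.0
finger_force: 6.7
```

servo_tool:
  motion: "-1 0 0.002 0 0 0 0;-1 0 0.001 0 0 0 0;-1 0 0 0 0 0 0;-1 0 0 0 0 0 0"

```text
t: 15.8
position: [0.5298, -0.2581, 0.0468]
tcp_rot: [[0.026, -1.0, -0.004], [-1.0, -0.026, -0.0], [0.0, 0.004, -1.0]]
wrist_force: [-7.6, 1.4, 6.9]
opening: 0.0
finger_force: 4.4
```

Knob following and flexing fingers would look the same in these numbers. I'll load it again and look at the crank while pressed.

servo_tool:
  motion: "-1 0 -0.003 0 0 0 0;-1 0 -0.003 0 0 0 0;-1 0 -0.003 0 0 0 0;-1 0 0 0 0 0 0"

```text
t: 16.2
position: [0.5321, -0.258, 0.0468]
tcp_rot: [[0.024, -1.0, -0.017], [-1.0, -0.024, -0.002], [0.001, 0.017, -1.0]]
wrist_force: [-28.8, -0.3, 22.5]
opening: -0.0
finger_force: 14.3
```

```bash
python3 - <<'E'
from h import *
s=r.sense();c=camera('wrist');T=c['tool_from_camera'];f=240/np.tan(np.radians(c['fovy'])/2)
print(s['position'],s['wrist_force'])
def pw(X):
    p=s['tcp_rot'].T@(np.array(X)-s['position']);p=np.linalg.inv(T)@np.r_[p,1];a=np.arctan2(np.hypot(*p[:2]),p[2])*f;return np.array([c['cx'],c['cy']])+a*p[:2]/np.hypot(*p[:2])
def ps(c,X):
    f=240/np.tan(np.radians(c['fovy'])/2);p=c['R']@np.array(X)+c['t'];return np.array([c['cx'],c['cy']])+f*p[:2]/p[2]
C=np.array([.554,-.1965]);a=camera('scene');b=camera('side')
def crop(im,pr,ctr,hw,out):
    o=np.array(ctr)-hw;k=out/(2*hw)
    v=cv2.warpAffine(im,np.array([[k,0,-o[0]*k],[0,k,-o[1]*k]],float),(out,300),flags=cv2.INTER_CUBIC)
    for q,col in((180,(0,255,0)),(170,(255,0,0))):
        t=np.radians(q)
        for z in(.043,.101): cv2.drawMarker(v,tuple(int(x) for x in(pr([C[0]-.062*np.sin(t),C[1]+.062*np.cos(t),z])-o)*k),col,0,12,1)
    cv2.drawMarker(v,tuple(int(x) for x in(pr([*C,.044])-o)*k),(255,255,0),0,12,1)
    return v
V=np.vstack([np.hstack([crop(c['color'],pw,(320,330),75,400),crop(a['color'],lambda X:ps(a,X),(215,270),45,400)]),
 np.hstack([crop(b['color'],lambda X:ps(b,X),(285,310),60,400),crop(a['color'],lambda X:ps(a,X),(268,285),45,400)])])
save('f10',V)
E
```

```text
[ 0.53209301 -0.25802406  0.04681   ] [-28.84407862  -0.26879456  22.49935106]
```

View pics/f10.png

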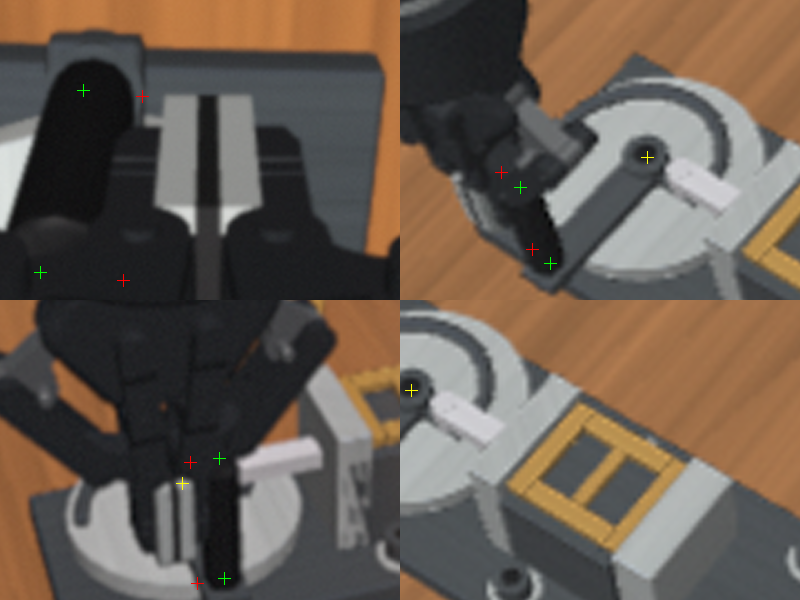

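While pressed, the knob sits on the green 180° marks, so this is the true stop, and the buckle lies flush between fence and jaw. The clamped buckle then springs the cam back unless friction holds it. I'll hold it a moment, then release slowly.

servo_tool:
  motion: "-1 0 0 0 0 0 0;-1 0 0 0 0 0 0;-1 0 0.001 0 0 0 0;-1 0 0.001 0 0 0 0;-1 0 0.001 0 0 0 0;-1 0 0.001 0 0 0 0;-1 0 0.001 0 0 0 0;-1 0 0.001 0 0 0 0"

```text
t: 17.15
position: [0.5314, -0.258, 0.0468]
tcp_rot: [[0.025, -1.0, -0.006], [-1.0, -0.025, -0.0], [0.0, 0.006, -1.0]]
wrist_force: [-10.5, 0.1, 8.7]
opening: 0.0
finger_force: 5.5
```

servo_tool:
  motion: "-1 0 0.0005 0 0 0 0;-1 0 0.0005 0 0 0 0;-1 0 0.0005 0 0 0 0;-1 0 0.0005 0 0 0 0;-1 0 0.0005 0 0 0 0;-1 0 0.0005 0 0 0 0;-1 0 0 0 0 0 0;-1 0 0 0 0 0 0"

```text
t: 17.95
position: [0.53, -0.2581, 0.0468]
tcp_rot: [[0.026, -1.0, -0.004], [-1.0, -0.026, -0.0], [0.0, 0.004, -1.0]]
wrist_force: [-8.4, 0.1, 6.9]
opening: -0.0004
finger_force: 4.2
```

servo_tool:
  motion: "-1 0 0.0005 0 0 0 0;-1 0 0.0005 0 0 0 0;-1 0 0.0005 0 0 0 0;-1 0 0.0005 0 0 0 0;-1 0 0.0005 0 0 0 0;-1 0 0.0005 0 0 0 0;-1 0 0 0 0 0 0;-1 0 0 0 0 0 0"

```text
t: 18.75
position: [0.5278, -0.2582, 0.0468]
tcp_rot: [[0.026, -1.0, -0.002], [-1.0, -0.026, -0.0], [0.0, 0.002, -1.0]]
wrist_force: [-5.8, 1.4, 5.2]
opening: -0.0001
finger_force: 3.1
```

servo_tool:
  motion: "-1 0 0.0005 0 0 0 0;-1 0 0.0005 0 0 0 0;-1 0 0.0005 0 0 0 0;-1 0 0.0005 0 0 0 0;-1 0 0.0005 0 0 0 0;-1 0 0.0005 0 0 0 0;-1 0 0 0 0 0 0;-1 0 0 0 0 0 0"

```text
t: 19.55
position: [0.526, -0.2584, 0.0464]
tcp_rot: [[0.026, -1.0, -0.0], [-1.0, -0.026, -0.0], [0.0, 0.0, -1.0]]
wrist_force: [-4.7, -0.1, 4.2]
opening: -0.0004
finger_force: 2.4
```

servo_tool:
  motion: "-1 0 0.001 0 0 0 0;-1 0 0.002 0 0 0 0;-1 0 0.003 0 0 0 0;-1 0 0.006 0 0 0 0;-1 0 0.01 0 0 0 0;-1 0 0.02 0 0 0 0;-1 0 0.02 0 0 0 0;-1 0 0 0 0 0 0"

```text
t: 20.35
position: [0.4612, -0.2592, 0.046]
tcp_rot: [[0.025, -1.0, -0.002], [-1.0, -0.025, 0.002], [-0.002, 0.002, -1.0]]
wrist_force: [-0.5, 0.8, 0.8]
opening: -0.0
finger_force: 0.0
```

```bash
cat > q.py <<'E'
from h import *
a,b=camera('scene'),camera('side')
P=[]
for c,bx in((a,(186,260,212,284)),(b,(276,296,300,338))):
    m=c['color'][bx[1]:bx[3],bx[0]:bx[2]].max(2)<45
    n,l,st,ce=cv2.connectedComponentsWithStats(m.astype(np.uint8));i=1+st[1:,4].argmax();P.append(ce[i]+bx[:2]);print(st[i],P[-1])
X,e=tri(a,P[0],b,P[1]);d=X[:2]-[.554,-.1965];print(X,e,np.hypot(*d),270+np.degrees(np.arctan2(d[1],d[0])))
save('z%d'%(r.sense()['t']*100),a['color']);np.savez('z%d'%(r.sense()['t']*100),a=a['color'],b=b['color'])
E
python3 q.py
```

```text
[  4   2  14  22 168] [196.38095238 272.96428571]
[  1   2  13  40 432] [283.20833333 317.77546296]
[ 0.54308772 -0.25786763  0.07172494] 3.205343586365163e-05 0.062330277111253184 169.9171557623301
```

The crank rests at about 170° after a slow release too. I'll measure how the buckle lies between fence and jaw.

```bash
python3 - <<'E'
from h import *
S=load()[0]; n=camera('scene')
def fit(c,quad):
    hsv=cv2.cvtColor(c['color'],cv2.COLOR_RGB2HSV);k=np.zeros((480,640),np.uint8);cv2.fillPoly(k,[np.int32(quad)],1);k=cv2.dilate(k,np.ones((3,3)))
    k&=((hsv[...,1]>110)&(hsv[...,2]>120)).astype(np.uint8)
    q=max(cv2.findContours(k,0,cv2.CHAIN_APPROX_NONE)[0],key=cv2.contourArea)[:,0]
    R=cv2.minAreaRect(np.array([onz(c,p,.066)[:2] for p in q],np.float32)*1000);return R
print('now',fit(n,[(247,281.5),(264.6,263),(287.5,276.5),(270.7,297)]))
def rel(p,z): X=onz(n,p,z)[:2]*1000-[554,-196.5];return X.round(1)
for p in[(247.3,281.6),(264.6,263.6),(287.1,276.7),(270.7,296.7)]: print(rel(p,.066))
E
python3 - <<'E'
import numpy as np,cv2
z=np.load('z2035.npz') if __import__('os').path.exists('z2035.npz') else None
import glob;print(glob.glob('z*.npz'))
E
```

```text
now ((655.9340209960938, -197.13243103027344), (48.83584213256836, 55.01112747192383), 89.43479919433594)
[ 74.9 -23.4]
[77.5 24.2]
[128.7  23.7]
[128.6 -25.3]
['z2045.npz']
```

The buckle lies straight and flush, with its edge at the fence (x≈75) and its centre at ≈102–104. The crank has been to its hard stop twice, and each time the clamped buckle eased it back to the same rest. I'll lift clear and check that it isn't creeping.

servo_tool:
  motion: "-1 0 0 -0.03 0 0 0;-1 0 0 -0.04 0 0 0;-1 0 0 -0.04 0 0 0;-1 0 0 -0.04 0 0 0;-1 0 0 0 0 0 0;-1 0 0 0 0 0 0;-1 0 0 0 0 0 0;-1 0 0 0 0 0 0"

```text
t: 21.3
position: [0.4635, -0.2594, 0.1949]
tcp_rot: [[0.027, -1.0, -0.002], [-1.0, -0.027, 0.002], [-0.002, 0.002, -1.0]]
wrist_force: [-0.4, -0.7, 0.9]
opening: -0.0002
finger_force: 0.0
```

```bash
python3 q.py; python3 - <<'E'
from h import *
# initial-state check of same method's bias: hub x from circle fit now, unoccluded
a=camera('scene');im=a['color'];hsv=cv2.cvtColor(im,cv2.COLOR_RGB2HSV).astype(int)
m=((hsv[...,1]<30)&(hsv[...,2]>130)).astype(np.uint8);k=np.zeros_like(m);k[240:292,196:250]=m[240:292,196:250]
c=max(cv2.findContours(k,0,cv2.CHAIN_APPROX_NONE)[0],key=len)[:,0]
h=cv2.convexHull(c)[:,0]; h=h[(h[:,0]<236)&(h[:,1]<270)]
W=np.array([onz(a,p,.034)[:2] for p in h]);s=np.linalg.lstsq(np.c_[2*W,np.ones(len(W))],(W**2).sum(1),rcond=None)[0];print('circ',s[:2],np.sqrt(s[2]+s[:2]@s[:2]),len(W))
print(r.sense()['t'])
E
```

```text
[  4   2  14  22 170] [196.38823529 272.90588235]
[  1   2  13  40 437] [283.21281465 317.80320366]
[ 0.54305927 -0.25781155  0.07170199] 9.792338575024889e-05 0.062280057165408326 169.88235762098117
circ [ 0.55503477 -0.19758445] 0.050628823460418984 8
21.45
```

```bash
python3 -c "
from rig import r
print(r.close_job())"
```

```text
the job is handed in; nothing more can be done
None
```

I swung the buckle fixture's crank to its hard stop twice (about 180° in the camera check), but after each release it eased back and was handed in resting steady at about 170° (±2°), short of the stop; the buckle lies straight between fence and jaw, with no force on it measured, the spare fixture showed no change when checked after the first push, and I worked from fingertips measured about 20 mm behind the TCP instead of the stated 22 mm ahead.

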